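# Slide a sample cassette along the rail into the reader's corner pocket

## Robot

A 7-joint arm with a two-finger parallel gripper is mounted at the origin on the work surface. World frame = base frame: x ahead of the robot, y to its left, z up, the work surface at z = 0. Lengths are in m, angles in rad, forces in N, time in s.
With the tool pointing down it reaches from about 0.425 to 0.875 m from the base axis. Payload 4.7 kg.
Tool frame: the origin (TCP) lies midway between the tips of the shut fingers; the grasp point (between the pads) lies robot.grip_point_offset behind it (robot.grip_point_offset is the distance from the TCP to the grasp point, in m); y points along the fingers, x is the direction in which the jaws open and shut, and the axes are right-handed (so a half turn about y gives the same grasp; the last joint's range is limited). The gripper opens to 87 mm and grips with 3 to 60 N. Pads are 19 mm wide; open, the fingers measure 117 mm over their backs; the gripper's body (75 mm by 190 mm) begins 51 mm behind the grasp point.
Start: joints at [-1.2, 0.321, -0.07, 1.45, 0.023, 1.371, -0.057], TCP at [0.227, 0.609, 0.223] pointing down, gripper open.
Joint ranges: [-2.86, 2.86], [-0.3, 2.09], [-1.38, 1.24], [0.06, 2.45], [-1.56, 4.7], [0.09, 2.05], [-2.69, 2.69]. Speed limits (rad/s): [2.57, 2.57, 3.14, 3.14, 3.14, 3.14, 3.14].

## Interface

Orientations are given as a rotation vector (axis times angle).
In Python, from bench import robot, effector, eyes gives the robot as it stands. Calls block until the motion is done:
- robot.goto(position, orientation): joint-space move of the TCP to a pose.
- robot.move_straight(position, frame=None, max_speed=0.15, f_stop=None): straight line of the TCP; frame=None keeps the orientation; max_speed is the mean speed in m/s. With f_stop (N) it stops when the force on the tool has changed by that much, and returns True; else False.
- robot.move_j(angles): joint-space move.
- effector.gripper_to(opening, grasp_force=None): opening from 0.0 (shut) to 1.0 (fully open); grasp_force is the grip in N (None keeps the last); returns when the fingers have stopped.
- robot.dwell(seconds).
- robot.solve_ik(position, orientation): joint angles nearest the present ones, or None.
- robot.state(): the state.
- eyes.read_camera(name): name is "side" or "top" or "wrist"; returns the picture (420x560x3 uint8, blue, green, red); there is no depth.
- eyes.camera_params(name): a dict with "fx", "fy", "cx", "cy" (pixels), "k1" (the pictures are not rectified: a ray, as slopes to the right and down, at radius r is drawn at 1 + k1 r^2 times it, then the intrinsics apply), "R" (3x3) and "t" (3): a world point X has camera coordinates R X + t; the wrist camera has in their place "hand_eye" (4x4, takes a point from camera to tool coordinates, whose origin is the TCP and whose axes are the tool frame's). Camera axes: x right, y down, z forward; pixel columns grow to the right and rows downward; lengths in m; the calibration is good to about 2 mm. A picture is of the moment at which its call begins: read the wrist's pose just before it. camera_params takes no time and is no camera call.
A pose or a line that the arm cannot do raises robot.Unreachable and nothing moves.
- robot.sign_off(): hands the job in, once; it reports no verdict.
The state is a dict: "clock": time; "qpos": joint angles; "qd": joint speeds; "joint_torque": joint torques, N m; "eef_pos": TCP position; "orientation": TCP orientation; "force": force on the tool from outside, world axes, zero at the start; "moment": the same for the moment, N m; "grip_width": opening from 0.0 (shut) to 1.0 (fully open).
Only numpy, scipy, OpenCV 4.12 (cv2) and the standard library are available. Lean on these libraries where they do the work, as an engineer would, in place of code of your own. Each camera call takes 0.05 s, during which the arm holds its last target. There are 200 camera calls.

## Task

Using only closed fingertips, never gripping or lifting, push the flat white sample cassette on the reader's deck gently up against the long metal rail until it lies flush, then slide it along the rail, keeping it against the rail all the way, into the corner pocket beside the reader housing until it is fully home against the end stop. Take the hand away, and leave the vials, the round disc and everything else where they stand.

Things in the scene. Friction and masses are not known exactly. Their poses are not given: they have to be found in the camera images.
- reader: Cassette reader fixed to the bench. Origin on the bench surface under its deck; x points across the deck towards the rail, y along the rail towards the end stop, z up. Flat grey deck: x -100..100, y -170..145 mm, top 20 mm above the bench. White housing past the end stop: x -100..100, y 145..225 mm, 55 mm tall. A clear strip of deck lies beyond the rail, x 62..100 mm.
- rail (a point): Point on the top edge of the rail's inner face, reader frame (50, 0, 34) mm, axes as the reader's. Bright metal rail along y over the whole deck, 12 mm thick, 14 mm tall above the deck; its inner face looks to -x.
- stop (a point): Top edge of the end stop's inner face, reader frame (31, 130, 34) mm, axes as the reader's. Bright metal block across the end of the rail, x 0..62 mm, 15 mm thick, 14 mm tall; its inner face looks to -y.
- lip (a point): Top of the pocket lip's inner edge at the mouth, reader frame (8, 100, 34) mm, axes as the reader's. Bright metal lip parallel to the rail, 8 mm thick, 14 mm tall, from here to the end stop (30 mm); a flared mouth runs out from here to reader x -4, y 82 mm (its outer edge to x -9). Rail, stop and lip make a corner pocket 42 mm wide and 30 mm deep, open to -y.
- home (a point): The point where the cassette's centre is when it is fully home in the pocket: reader frame (31, 102, 26) mm, axes as the reader's.
- cassette_center (a point): Centre (half-way up) of the sample cassette: loose flat white plastic block, 38 mm (its x) by 56 mm (its y) by 12 mm thick, 30 to 65 g, grey window and two black ports on top. Starts flat on the deck, off the rail, at reader y -100..-30 mm, long side within 30 degrees of the rail. Push its middle, then any end still off the rail. Home, it stands 26 mm out of the pocket; either end may lead.
- vial: Bystander: loose clear vial with a blue cap, 24 mm diameter, 46 mm tall, standing on the deck on the -x side of the pocket. Origin at the centre of its underside.
- disc: Bystander: loose round white disc, 28 mm diameter, 10 mm thick, lying on the deck 85 to 115 mm from the rail, on the -x side, short of the pocket. Origin at the centre of its underside.
- short_vial: Bystander: loose amber vial with a white cap, 20 mm diameter, 36 mm tall, standing on the strip of deck beyond the rail. Origin at the centre of its underside.
- jar: Bystander: loose white wide jar, 90 mm diameter, 130 mm tall, standing on the bench to the right. Origin at the centre of its underside.
There are look-alikes about, which are no part of the job. Leave any blue, pink or turquoise look-alike of the part that bears cassette_center alone.

How it is judged:
On the way:
1. the cassette lies flush against the rail, still short of the pocket (x of cassette_center in the frame of home above -0.003 m and y of cassette_center in the frame of home below -0.05 m and angle between the y axis of cassette_center and the y axis of home, either way round below 0.06 rad), for 0.2 s.
At the end, for the whole second after the job is handed in: The cassette rests flat in the corner pocket, within 3 mm of touching both the rail and the end stop and within 0.06 rad of parallel to the rail; every bystander is within 15 mm of where it started (x of cassette_center in the frame of home between -0.003 and 0.003 m and y of cassette_center in the frame of home between -0.003 and 0.003 m and z of cassette_center in the frame of home between -0.003 and 0.003 m and angle between the y axis of cassette_center and the y axis of home, either way round below 0.06 rad and linear speed of cassette below 0.01 m/s and distance of each of vial, disc, short_vial, jar from where it was at the start of the episode below 0.015 m).
It fails at once if the cassette is lifted off the deck (more than 5 mm) or tipped (z of cassette_center in the frame of home above 0.005 m or z of cassette_center in the frame of home below -0.006 m or angle between cassette_center's own z axis and vertical above 0.2 rad).
It fails at once if the cassette comes to the pocket's mouth more than 6 mm off the rail (y of cassette_center in the frame of home above -0.048 m and x of cassette_center in the frame of home below -0.006 m).
It fails at once if the cassette is gripped or pressed hard (over 35 N from the fingers) (contact force between the fingers and cassette above 35 N).
It fails at once if a bystander is disturbed (moved more than 15 mm) (distance of any of vial, disc, short_vial, jar from where it was at the start of the episode above 0.015 m).
It also fails if it takes over 61 s, if anything falls off the work surface, if the arm or the gripper's body presses on something with over 40 N, if the wrist force passes 120 N, or if a joint passes its speed limit or range.

## Working session

There is one attempt and no reset: what is moved stays moved. The work goes in short steps, each a Python script; the robot and the scene stay as the last script left them, time stands still between calls to the robot, and variables do not carry over. Pictures are saved under pics/ and viewed, about 8 in all and at most 12, crops included, and the job is handed in when it is done.

```bash
mkdir -p pics; ls; python3 - <<'E'
from bench import robot, effector, eyes
import cv2
s=robot.state(); print(s['clock'],s['eef_pos'],s['orientation'],s['grip_width'],robot.grip_point_offset)
for n in('top','side'):
    p=eyes.camera_params(n); print(n,p)
    im=eyes.read_camera(n); cv2.imwrite(f'pics/{n}0.png',im)
print(eyes.camera_params('wrist'))
E
```

```text
pics
0.0 [0.22691274 0.60854109 0.2214768 ] [-1.35832418 -0.9413486   0.943817  ] 0.9971240026282285 0.0187
top {'fx': 482.14779496021737, 'fy': 482.14779496021737, 'cx': 269.06126943025066, 'cy': 204.80621093206767, 'k1': -0.03494725898245277, 'R': array([[-0.02396251, -0.99953496, -0.01885925],
       [-0.98739916,  0.0266149 , -0.15599533],
       [ 0.15642473,  0.01488357, -0.98757774]]), 't': array([-0.07746275,  0.51952288,  0.9003774 ])}
side {'fx': 425.3915040365871, 'fy': 425.3915040365871, 'cx': 279.02819613561536, 'cy': 208.80466694604203, 'k1': 0.002478029610715215, 'R': array([[ 0.9865258 , -0.16304958,  0.01347919],
       [-0.11969456, -0.77545854, -0.6199494 ],
       [ 0.11153504,  0.60998269, -0.784526  ]]), 't': array([-0.51761046,  0.01472322,  0.88479815])}
{'fx': 335.48514958298193, 'fy': 335.48514958298193, 'cx': 273.12313122617377, 'cy': 208.65823535696157, 'k1': -0.08088049978087593, 'hand_eye': array([[ 9.99999810e-01,  3.57280668e-04,  5.02873805e-04,
         2.99012357e-04],
       [-3.83321645e-04, -2.78805938e-01,  9.60347386e-01,
        -1.61562280e-01],
       [ 4.83317759e-04, -9.60347396e-01, -2.78805748e-01,
         7.69007040e-02],
       [ 0.00000000e+00,  0.00000000e+00,  0.00000000e+00,
         1.00000000e+00]])}
```

View pics/top0.png

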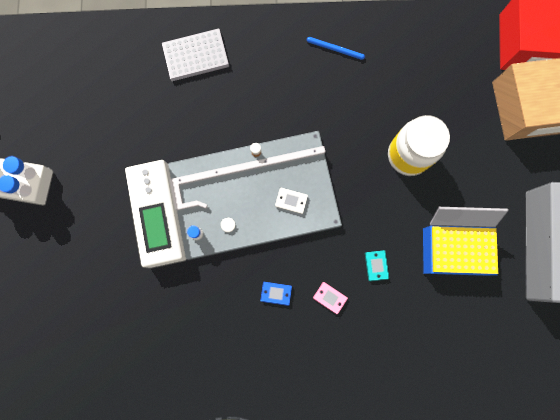

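View pics/side0.png

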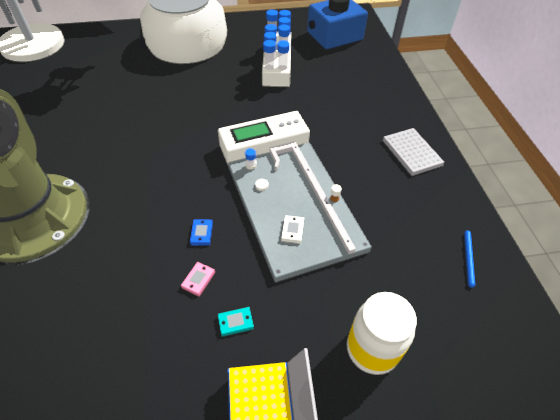

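Candidates for the cassette in the top view:
- The white block on the deck at (292,201). This matches the description: white, on the deck, with a grey window.
- Blue (277,294), pink (331,298) and turquoise (377,266) are all look-alikes on the bench.
- The white disc at (228,225) and the well plate at (195,54) are not it either.

I'll take the one at (292,201).

```bash
cat > h.py <<'E'
import numpy as np, cv2
from bench import robot, effector, eyes
from scipy.spatial.transform import Rotation as Rot
def cast(name, uv, z, pose=None):
    p=eyes.camera_params(name); uv=np.atleast_2d(np.asarray(uv,float))
    K=np.array([[p['fx'],0,p['cx']],[0,p['fy'],p['cy']],[0,0,1]])
    d=cv2.undistortPoints(uv.reshape(-1,1,2),K,np.array([p['k1'],0,0,0])).reshape(-1,2)
    d=np.c_[d,np.ones(len(d))]
    if name=='wrist':
        H=p['hand_eye']; Rw=Rot.from_rotvec(pose[1]).as_matrix()
        o=Rw@H[:3,3]+pose[0]; d=d@(Rw@H[:3,:3]).T
    else:
        R,t=np.array(p['R']),np.array(p['t']); o=-R.T@t; d=d@R
    return o+d*((z-o[2])/d[:,2])[:,None]
E
python3 - <<'E'
from h import *
for n,(x0,y0,x1,y1) in {'top':(115,120,355,275),'side':(210,100,380,280)}.items():
    im=cv2.imread(f'pics/{n}0.png'); c=im[y0:y1,x0:x1]
    cv2.imwrite(f'pics/{n}crop.png',cv2.resize(c,None,fx=3.3,fy=3.3,interpolation=cv2.INTER_CUBIC))
im=cv2.imread('pics/top0.png'); 
for u,v in [(250,190),(310,180),(200,165),(290,190),(300,160),(228,225),(250,167),(292,201),(150,260)]: print((u,v),im[v,u])
g=im.max(2)
# deck = mid grey
b,gr,r=[im[...,i].astype(int) for i in range(3)]
deck=((g>60)&(g<165)).astype(np.uint8)*255; deck[:,:115]=0;deck[:,355:]=0;deck[:125]=0;deck[272:]=0
deck=cv2.morphologyEx(deck,cv2.MORPH_OPEN,np.ones((5,5)))
cs,_=cv2.findContours(deck,0,2); 
for c in sorted(cs,key=cv2.contourArea)[-2:]:
    print(cv2.contourArea(c), cv2.approxPolyDP(cv2.convexHull(c),3,True)[:,0].tolist())
br=(g>185).astype(np.uint8)*255
cs,_=cv2.findContours(br,0,2)
for c in cs:
    a=cv2.contourArea(c); x,y,w,h=cv2.boundingRect(c)
    if a>60 and 115<x<345 and 125<y<270: print('bright',a,(x,y,w,h),cv2.minAreaRect(c), cv2.approxPolyDP(c,2,True)[:,0].tolist())
E
```

```text
(250, 190) [194 192 183]
(310, 180) [192 190 181]
(200, 165) [201 199 190]
(290, 190) [252 253 254]
(300, 160) [108 107 102]
(228, 225) [255 255 255]
(250, 167) [242 244 247]
(292, 201) [207 205 203]
(150, 260) [255 255 255]
849.5 [[324, 154], [324, 159], [179, 188], [183, 183]]
1151.5 [[166, 125], [163, 134], [124, 165], [116, 166], [115, 125]]
bright 4007.5 (125, 160, 57, 107) ((152.68798828125, 212.7840118408203), (101.96471405029297, 41.501426696777344), 79.69515228271484) [[163, 160], [125, 168], [143, 266], [181, 257]]
bright 12482.0 (168, 132, 173, 125) ((253.76715087890625, 193.02886962890625), (98.10000610351562, 156.3907012939453), 77.73522186279297) [[317, 132], [263, 144], [253, 143], [244, 148], [168, 164], [177, 176], [172, 179], [177, 208], [196, 204], [205, 207], [207, 204], [212, 210], [210, 215], [199, 212], [184, 216], [191, 255], [202, 254], [191, 239], [200, 229], [217, 251], [340, 224], [324, 161], [183, 190], [185, 202], [182, 203], [178, 184], [323, 152], [324, 148], [320, 145]]
```

View pics/topcrop.png

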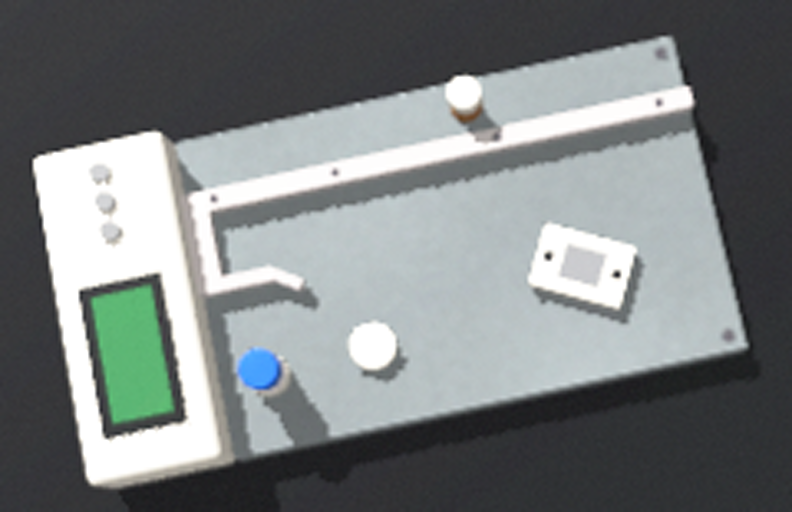

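The close crop confirms the choice. The cassette at crop (583,266) is white with a grey window and two black ports, lies off the rail, and is turned about 25° from it. Next I'll fit the rail, pocket and cassette in world coordinates.

```bash
cat >> h.py <<'E'
def white(im,th=222):
    m=(im.min(2)>th).astype(np.uint8)*255
    return cv2.morphologyEx(m,cv2.MORPH_CLOSE,np.ones((3,3)))
def contours(m): return cv2.findContours(m,cv2.RETR_EXTERNAL,cv2.CHAIN_APPROX_NONE)[0]
E
python3 - <<'E'
from h import *
im=cv2.imread('pics/top0.png'); m=white(im)
rail=None
for c in contours(m):
    a=cv2.contourArea(c); x,y,w,h=cv2.boundingRect(c)
    if a>60 and 100<x<345 and 125<y<270:
        print(a,(x,y,w,h),[np.round(v,1).tolist() for v in cv2.minAreaRect(c)])
        if x>160 and w>100: rail=c
        if 400<a<900 and x>260: cas=c
# deck corners at z=.02
for uv in [(318.5,131.5),(341,224)]: print('deck corner',cast('top',[uv],.02)[0])
g=im.min(2)
# rail inner edge: for columns, subpixel transition near the inner (lower) side at z=.034
up=[];lo=[]
for u in range(205,318):
    v0=np.interp(u,[183,324],[183.,155.5])
    seg=np.arange(int(v0)-9,int(v0)+6); col=g[seg,u].astype(float)
    k=[i for i in range(len(col)-1) if col[i]>=195>col[i+1]]
    if k: i=k[-1]; lo.append((u,seg[i]+(col[i]-195)/(col[i]-col[i+1])))
lo=np.array(lo); P=cast('top',lo,.034)
f=cv2.fitLine(P[:,:2].astype(np.float32),cv2.DIST_HUBER,0,.01,.01).ravel()
d=f[:2]*np.sign(f[1]); print('rail dir',d,'pt',f[2:], 'resid',np.abs((P[:,:2]-f[2:])@[d[1],-d[0]]).mean(), 'yaw',np.degrees(np.arctan2(-d[0],d[1])))
ey=d; ex=np.array([d[1],-d[0]])
toR=lambda X:np.c_[(X[:,:2]-f[2:])@ex+.05,(X[:,:2]-f[2:])@ey]
print('corners in rail frame',toR(cast('top',[(318.5,131.5),(341,224)],.02)))
rc=cv2.approxPolyDP(rail,1.5,True)[:,0]; print(np.c_[rc,np.round(toR(cast('top',rc,.034))*1000,1)])
C=cast('top',cas[:,0],.032)[:,:2]; r=cv2.minAreaRect((C*1000).astype(np.float32)); print('cassette',r, toR(np.array([r[0]])/1000))
print(robot.solve_ik([.62,0,.1],robot.state()['orientation']))
E
```

```text
141.5 (221, 217, 14, 15) [[227.5, 224.0], [13.0, 14.0], 0.0]
520.0 (275, 188, 33, 25) [[290.9, 199.8], [29.1, 19.4], 15.3]
3864.0 (125, 160, 56, 106) [[152.2, 212.5], [100.7, 40.5], 79.5]
936.5 (172, 146, 153, 63) [[250.9, 178.5], [34.5, 154.9], 77.9]
69.5 (250, 143, 11, 10) [[255.0, 147.5], [9.0, 10.0], 90.0]
deck corner [ 0.66919214 -0.19481919  0.02      ]
deck corner [ 0.47833728 -0.23157182  0.02      ]
rail dir [-0.18841323  0.9820898 ] pt [ 0.59690195 -0.07024556] resid 9.965252668635081e-05 yaw 10.860196
corners in rail frame [[ 0.09752414 -0.13596292]
 [-0.09683716 -0.13609772]]
[[ 323.   147.    60.2 -135.2]
 [ 320.   146.    63.5 -129.9]
 [ 269.   157.    63.4  -25.5]
 [ 266.   163.    52.7  -17.1]
 [ 251.   161.    63.2   11.3]
 [ 174.   178.    62.5  168.3]
 [ 172.   180.    59.4  172.9]
 [ 178.   208.     1.3  171.5]
 [ 194.   204.     2.4  139. ]
 [ 205.   206.    -6.2  118.5]
 [ 206.   204.    -2.7  115.8]
 [ 196.   200.     9.4  133.7]
 [ 182.   203.     9.5  161.9]
 [ 178.   191.    34.9  165.3]
 [ 179.   182.    52.3  160. ]
 [ 323.   151.    52.1 -133.4]]
cassette ((527.4760131835938, -133.69100952148438), (57.235595703125, 38.72309112548828), 72.8960952758789) [[-0.03013647 -0.04922836]]
[-0.47853831  0.37475549  0.53585362  1.69219818 -0.20614882  1.13198036
  1.32901577]
```

```bash
cat >> h.py <<'E'
EY=np.array([-0.18841323,0.9820898]); EX=np.array([EY[1],-EY[0]])
F0=np.array([0.59690195,-0.07024556]); YOFF=.0342
def W(x,y,z):  # reader mm (z mm above bench) -> world m
    return np.r_[F0+EX*(x/1000-.05)+EY*(y/1000+YOFF),z/1000]
def toR(X):
    X=np.atleast_2d(X)[:,:2]; return np.c_[(X-F0)@EX+.05,(X-F0)@EY-YOFF]*1000
def ori(jaw):  # jaw direction (2D world), tool y down
    x=np.r_[jaw,0]; y=np.array([0,0,-1.]); return Rot.from_matrix(np.c_[x,y,np.cross(x,y)]).as_rotvec()
def cassette(tag,lo=(-70,-140),hi=(49,103)):
    """largest white blob on the deck of cassette size, top camera"""
    im=eyes.read_camera('top'); cv2.imwrite(f'pics/{tag}.png',im)
    for c in contours(white(im)):
        if 250<cv2.contourArea(c)<900:
            C=toR(cast('top',c[:,0],.032)); r=cv2.minAreaRect(C.astype(np.float32))
            if np.all(np.array(lo)<r[0]) and np.all(np.array(hi)>r[0]):
                a=r[2] if r[1][0]>r[1][1] else r[2]+90
                print(tag,'centre',np.round(r[0],1),'size',np.round(r[1],1),'long axis off rail deg',round((a-90+90)%180-90,1))
def st(): 
    s=robot.state(); print('t',round(s['clock'],2),'tcp R',np.round(toR(s['eef_pos'])[0],1),round(s['eef_pos'][2]*1000,1),'F',np.round(s['force'],1))
E
python3 - <<'E'
from h import *
print('disc',toR(cast('top',[(227.5,224)],.03)),'jar top',toR(cast('top',[(426,135)],.13)),'vial',toR(cast('top',[(194,232)],.066)),'svial',toR(cast('top',[(255.5,148.5)],.056)))
s=robot.state(); print(Rot.from_rotvec(s['orientation']).as_matrix().round(2))
for j,p in ((EY,(-85,-87)),(-EY,(-85,-87)),(EX,(31,-130)),(-EX,(31,-130)),(EX,(31,60)),(-EX,(31,60))):
    print(j.round(2),p,robot.solve_ik(W(*p,24),ori(j)))
cassette('chk')
E
```

```text
disc [[-50.1008295   48.36510857]] jar top [[  17.42383754 -340.73939932]] vial [[-56.38778979 110.4595583 ]] svial [[ 80.14398166 -36.74059376]]
[[ 0.35 -0.   -0.94]
 [ 0.94 -0.    0.35]
 [-0.   -1.   -0.  ]]
[-0.19  0.98] (-85, -87) [-0.53353304  0.26665276  0.86893607  2.0614223  -0.25538826  0.92155064
  2.23451517]
[ 0.19 -0.98] (-85, -87) [-0.49774164  0.25653347  0.82661514  2.06053836 -0.23701133  0.91893067
 -0.92346939]
[0.98 0.19] (31, -130) [-0.46579283  0.58130211  0.90256261  1.76061981 -0.51784939  1.05662582
  0.81085919]
[-0.98 -0.19] (31, -130) [-0.56615692  0.67226529  1.06574182  1.76343583 -0.65450933  1.10901347
 -2.23314662]
[0.98 0.19] (31, 60) [-0.5533532   0.35009281  0.55009262  1.90086622 -0.22212987  0.95077519
  0.28929335]
[-0.98 -0.19] (31, 60) [-0.94955667  0.52878983  1.0699387   1.91210603 -0.54343081  1.02713166
 -2.59298598]
chk centre [-30.1 -83.4] size [57.2 38.7] long axis off rail deg -28.0
```

```bash
python3 - <<'E'
from h import *
effector.gripper_to(0.0,10)
robot.goto(W(-84,-87,230),ori(EY)); st()
robot.move_straight(W(-84,-87,60)); st()
print(robot.move_straight(W(-84,-87,25),max_speed=.06,f_stop=6)); st()
print(robot.move_straight(W(-40,-87,25),max_speed=.04,f_stop=5)); st()
cassette('p1')
p=robot.state(); cv2.imwrite('pics/w1.png',eyes.read_camera('wrist'))
a=cv2.imread('pics/p1.png')[120:275,115:355]; cv2.imwrite('pics/p1c.png',np.hstack([cv2.resize(a,(434,280)),cv2.resize(cv2.imread('pics/w1.png'),(360,280))]))
E
```

```text
t 4.47 tcp R [-83.5 -86.2] 230.0 F [ 0.1  0.4 -0.9]
t 5.76 tcp R [-83.3 -87.3] 60.8 F [-0.4  0.5  0.2]
False
t 6.49 tcp R [-84.  -87.1] 25.0 F [-0.2  0.8 -0. ]
False
t 7.74 tcp R [-40.2 -87. ] 25.0 F [-0.4  0.1 -0.5]
p1 centre [29.2 51.4] size [ 70.1 175.9] long axis off rail deg 0.0
```

View pics/p1c.png

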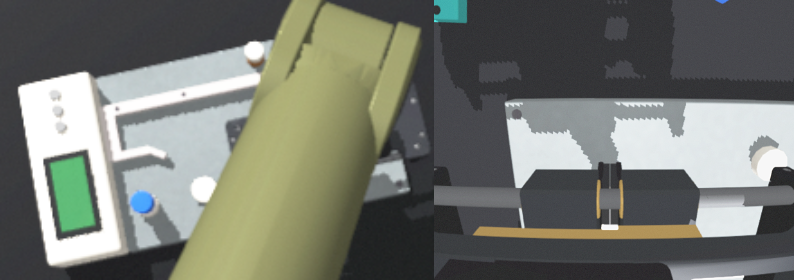

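The top view is now blocked by the arm. The wrist view shows only the -x side, with the disc at right (768,165) and the cassette hidden under the hand. I'll turn the hand half round so the wrist camera looks at the cassette.

```bash
cat >> h.py <<'E'
def wcassette(tag,z=.032,th=222,sel=(0,0)):
    s=robot.state(); im=eyes.read_camera('wrist'); cv2.imwrite(f'pics/{tag}.png',im)
    for c in contours(white(im,th)):
        if cv2.contourArea(c)>1500:
            C=toR(cast('wrist',c[:,0],z,(s['eef_pos'],s['orientation']))); r=cv2.minAreaRect(C.astype(np.float32))
            a=r[2] if r[1][0]>r[1][1] else r[2]+90
            print(tag,cv2.boundingRect(c),'centre',np.round(r[0],1),'size',np.round(r[1],1),'off deg',round((a-90+90)%180-90,1))
E
python3 - <<'E'
from h import *
robot.move_straight(W(-60,-87,25)); robot.move_straight(W(-60,-87,150))
robot.goto(W(-60,-87,150),ori(-EY)); robot.dwell(.2); st()
wcassette('w2')
E
```

```text
t 11.9 tcp R [-60. -87.] 150.0 F [-0.1  0.2 -0.9]
w2 (228, 115, 71, 53) centre [ -7.2 -77.7] size [55.2 37.5] off deg -6.4
w2 (0, 49, 381, 94) centre [ 29. -15.] size [311.3  70.1] off deg -0.0
```

View pics/w2.png

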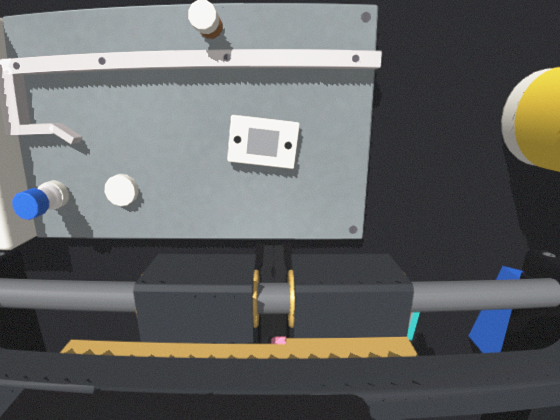

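The wrist view is clear. The cassette is at (263,141) px, reader (-7,-78) mm, 6° off the rail, and everything else is undisturbed. Next I push it onto the rail.

```bash
python3 - <<'E'
from h import *
robot.move_straight(W(-52,-80,60)); robot.move_straight(W(-52,-80,25),max_speed=.08,f_stop=6); st()
print(robot.move_straight(W(-8,-80,25),max_speed=.04,f_stop=4)); st()
print(robot.move_straight(W(8,-80,25),max_speed=.015,f_stop=4)); st()
robot.dwell(.3); st(); wcassette('w3a')
robot.move_straight(W(-20,-80,25)); robot.move_straight(W(-30,-80,120)); robot.dwell(.2); st()
wcassette('w3')
E
```

```text
t 13.29 tcp R [-52.3 -80.2] 24.7 F [0.8 0.4 1.2]
False
t 14.54 tcp R [ -8.2 -80. ] 25.0 F [ 0.9 -0.1 -0.3]
True
t 15.3 tcp R [  2.6 -79.7] 24.4 F [ 0.7  0.2 -0.7]
t 15.6 tcp R [  2.  -79.5] 24.1 F [-0.4  0.4  0. ]
w3a (207, 173, 118, 73) centre [ 32.9 -75.4] size [35.9 54.6] off deg 0.0
w3a (135, 71, 49, 51) centre [ 85.3 -28.5] size [21.2 21.8] off deg 27.2
t 16.93 tcp R [-30.6 -79.8] 119.0 F [-0.2 -0.2 -0.3]
w3 (0, 86, 402, 69) centre [ 39.4 -21.2] size [298.4  48.5] off deg -0.0
```

View pics/w3.png

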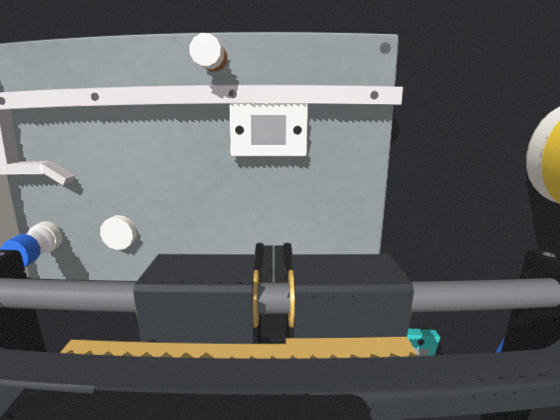

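The cassette lies flush on the rail at (268,130) px. Contact stopped the push with the finger face about 38 mm short of the rail, which matches the cassette's width. Next I slide it along the rail, with a check before the mouth.

```bash
python3 - <<'E'
from h import *
robot.move_straight(W(10,-135,130),max_speed=.2)
robot.goto(W(28,-130,130),ori(EX)); robot.dwell(.1); wcassette('w4')
robot.move_straight(W(28,-130,60)); robot.move_straight(W(28,-130,25),max_speed=.08,f_stop=6); st()
print(robot.move_straight(W(28.5,-100,25),max_speed=.04,f_stop=4)); st()
print(robot.move_straight(W(30.5,2,25),max_speed=.05,f_stop=4)); st()
wcassette('w5')
E
```

```text
w4 (255, 0, 71, 254) centre [ 39.3 -70.9] size [191.6  50.4] off deg -0.0
t 20.12 tcp R [  27.8 -130. ] 24.6 F [-0.3 -0.4  0.3]
False
t 21.02 tcp R [  28.5 -100.1] 25.0 F [ 0.  -0.   0.4]
False
t 23.21 tcp R [30.6  1.8] 25.0 F [-0.1  0.2 -0.3]
w5 (83, 150, 58, 54) centre [-47.3  49.7] size [26.6 26.2] off deg -18.0
w5 (239, 0, 115, 247) centre [39.4 69.9] size [110.7  49.4] off deg -0.1
w5 (190, 0, 36, 105) centre [  3.9 103.6] size [44.1 12.6] off deg -12.4
```

View pics/w5.png

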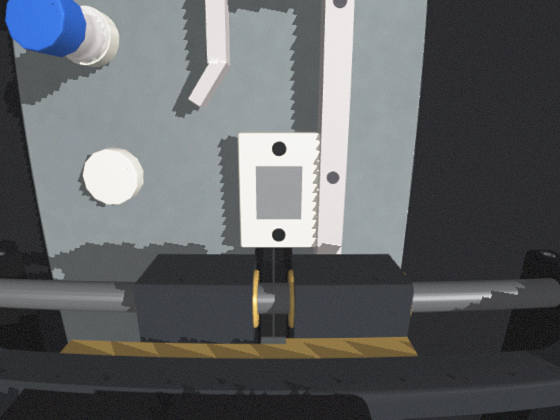

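The cassette is at (279,190) px, straight and against the rail, and its left edge (col 239) is inside the lip's inner edge (col 228). I'll check the numbers, then push it home.

```bash
python3 - <<'E'
from h import *
s=robot.state(); P=(s['eef_pos'],s['orientation'])
c=toR(cast('wrist',[(239,133),(240,246),(318,133),(317,246)],.032,P)); print('cassette corners',c.round(1).tolist())
print('rail edge',toR(cast('wrist',[(323,60),(319.5,130),(318,240)],.034,P)).round(1).tolist(),'lip',toR(cast('wrist',[(228,60)],.034,P)).round(1))
if np.all(c[:2,0]>8) and abs(c[0,0]-c[1,0])<2.5:
    print(robot.move_straight(W(30.5,52,25),max_speed=.04,f_stop=4)); st()
    print(robot.move_straight(W(30.5,72,25),max_speed=.012,f_stop=5)); st()
    robot.dwell(.3); st()
    robot.move_straight(W(30.5,45,25)); robot.move_straight(W(30.5,30,120)); robot.dwell(.3); st()
    wcassette('w6')
E
```

```text
cassette corners [[14.9, 69.6], [13.9, 14.6], [50.7, 69.6], [52.2, 14.6]]
rail edge [[51.7, 100.6], [51.1, 71.0], [52.3, 18.6]] lip [[ 11.1 100.5]]
False
t 24.66 tcp R [30.4 51.7] 25.0 F [-0.1 -0.4 -0.1]
True
t 25.66 tcp R [30.  61.9] 24.6 F [ 1.1 -0.8 -0.1]
t 25.96 tcp R [29.5 61.9] 24.2 F [-0.4  0.2 -0.2]
t 27.31 tcp R [30.1 30.1] 119.3 F [-0.1  0.8  0.2]
w6 (253, 80, 51, 77) centre [ 32.9 102. ] size [54.  35.5] off deg -0.8
w6 (80, 0, 308, 48) centre [  1.2 168.1] size [ 31.2 212.3] off deg 89.2
```

View pics/w6.png

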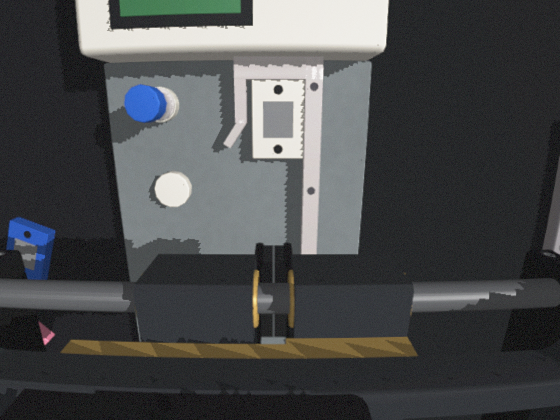

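The cassette is in the pocket. At stop contact the finger gives a tail at about y 74, as expected. I'll take one closer look at both gaps before handing in.

```bash
python3 - <<'E'
from h import *
robot.move_straight(W(30.5,50,85)); robot.dwell(.3)
s=robot.state(); P=(s['eef_pos'],s['orientation']); im=eyes.read_camera('wrist')
# cassette by stronger white
wcassette('w7',th=235)
def px(x,y,z):
    p=eyes.camera_params('wrist');H=p['hand_eye'];R=Rot.from_rotvec(P[1]).as_matrix()
    c=H[:3,:3].T@(R.T@(W(x,y,z)-P[0])-H[:3,3]); a=c[:2]/c[2]; a*=1+p['k1']*(a@a); return a*p['fx']+[p['cx'],p['cy']]
u,v=px(31,130,34); print('predicted stop edge px',u,v,'home front edge',px(31,130,32),'rail',px(50,102,34))
robot.move_straight(W(30.5,-20,200),max_speed=.2)
robot.goto(W(-140,-20,250),ori(EX)); robot.dwell(.2); st()
t=eyes.read_camera('top'); cv2.imwrite('pics/t8.png',t)
x0,y0=int(u)-85,max(0,int(v)-40)
cr=cv2.resize(im[y0:y0+150,x0:x0+150],(450,450),interpolation=cv2.INTER_NEAREST); print('crop origin',x0,y0,'x3')
cv2.imwrite('pics/c8.png',np.hstack([cr,cv2.resize(t[130:280,120:240],(350,450))]))
E
```

```text
predicted stop edge px 273.29663229256425 105.64586458220676 home front edge [273.29342247 105.69599749] rail [303.36414447 151.48749556]
t 29.94 tcp R [-139.3  -19.7] 249.4 F [ 0.1 -0.3  0.2]
crop origin 188 65 x3
```

View pics/c8.png

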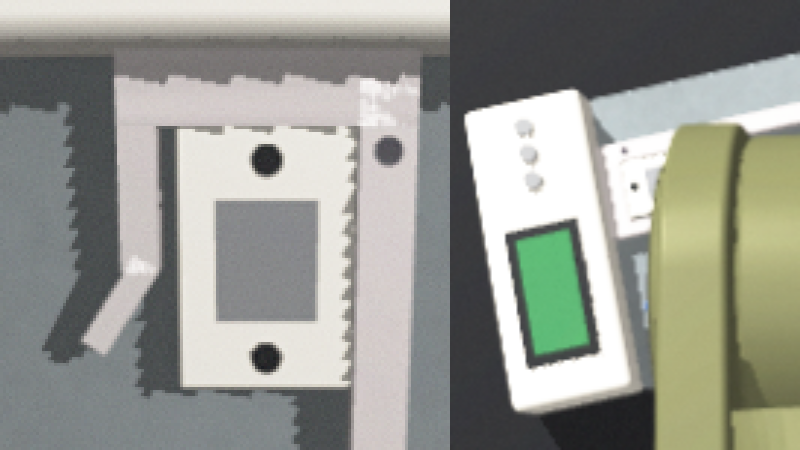

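In the close crop, the cassette's front edge (row 127) meets the stop edge (row 126) and its right edge meets the rail (col 355). The gap to the lip is about 4 mm, which matches the expected 42 − 38 mm. I'm handing in.

```bash
python3 - <<'E'
from h import *
robot.sign_off(); st()
E
```

```text
the job is handed in; nothing more can be done
the job is handed in; nothing more can be done
```

The cassette is home in the corner pocket, and I handed the job in at about 30 s on the robot clock. I used closed fingertips only: two pushes brought it flush against the rail, and one slide took it along the rail to the end stop. I stopped that slide once before the pocket mouth to check it was still on the rail.

**Last checks:**
- **Position:** the wrist view put the cassette centre at (32.9, 102.0) mm against a home of (31, 102), and 0.8° off parallel. The rail edge read about 1–2 mm high in x in the earlier wrist view too, so I take the x difference as calibration bias.
- **Fit:** the close crop showed it touching both the stop and the rail, with about 4 mm clear to the lip, as it should be.
- **Force:** both contact pushes were set to stop at a 4–5 N change, and the forces I printed were only about 1 N.
- **Bystanders:** the vial and disc stood where they began in the last wide wrist view. The short vial and jar were last seen in place just before the slide along the rail.

**Failed checks:** the top camera was blocked by the arm during the push and again at the end, so it could not confirm the result. The automatic blob fit also failed on some of the wrist views, including the last close-up, where I judged the gaps by eye instead.

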